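Roll a separation column into its vee fixture and clamp it

TASK

Roll the steel separation column along the loading ledge and into the vee of the blue-framed fixture, pushing it gently and without lifting it. Take the fingers off so that it settles centred in the vee; then push the red clamp knob down until the yellow rubber pad bears on the column with about 15 N (never more than 22 N), let go and leave the column clamped. Leave everything else on the bench where it is.

Things in the scene. Friction and masses are not known exactly. Their poses are not given: they have to be found in the camera images.
- fixture: Column fixture fixed to the bench, grey base plate 240 x 140 mm, x -140..100 mm, 12 mm thick. Origin: on the bench straight below the bottom line of the vee. x: the way the column rolls in (from ledge to vee); y: along the vee; z up. Below, x and z in mm are in this frame.
- ledge (a point): Centre of the top of the aluminium loading ledge: flat and level, z 45, x -130..-16, 110 mm wide in y. A strip 4 mm proud bounds its rear end (x -136..-130); its front end is the near edge of the vee. The column tips into the vee once its axis is past x -16.
- seat (a point): Where the column's middle lies when seated: x 0, y 0, z 49 (column top then z 63). The 90-degree vee is 110 mm long; bottom line x 0, z 29; near face up to x -16, z 45; far face up to x 32, z 61. Anywhere within the play along y is right.
- overhang_end (a point): Top of the free end of the blue arm that overhangs the vee: arm x -22..82, y -22..22, z 130..152, on a blue post x 52..82 behind the vee. To pass the arm and the clamp knob, push the column with the tool tilted 20 to 30 degrees, gripper body leaning back to -x.
- column: Smooth steel tube 28 mm diameter, 134 mm long, with a black nut (36 mm diameter, 24 long) and brass stub (12 long) at each end; 0.4 to 0.65 kg. Origin mid-axis; y along the tube (x, z turn as it rolls). Starts lying on the ledge, nearly parallel to the vee; the nuts hang outside the ledge and guide it, about 12 mm play. Push it low, fingertips just above the ledge: pushed at half height it binds. At most 15 N.
- clamp: Red round clamp knob, 40 mm diameter, 14 thick, above the vee (x 0, y 0). Origin: centre of its top, z up. Starts 222 to 230 mm above the bench and slides straight down to 168. Friction keeps it where it is left; pushing it down freely takes 3 to 4 N. When pressing, push on knob = pad's force on the column + 3 to 4 N. After letting go, friction keeps part of the force.
- stem_foot (a point): Lower end of the clamp's steel stem, 108 mm below the knob's top. Under it a round yellow rubber pad, 26 mm diameter, on a spring of about 8 N per mm. The spindle between was set by the last user: the pad's underside lies 116 to 134 mm below the knob's top, so where it meets the column must be felt.
- solvent_a: Bystander: amber solvent bottle, 70 mm diameter, 160 mm tall, blue cap. Origin: centre of its underside.
- solvent_b: Bystander: green solvent bottle, 70 mm diameter, 160 mm tall, blue cap. Origin: centre of its underside.
- vial_rack: Bystander: blue vial rack 70 x 130 mm, 47 mm tall with its vials. Origin: centre of its underside.
- mouse: Bystander: computer mouse 100 x 58 mm, 26 mm high, on a mat. Origin: centre of its underside.
- pen_cup: Bystander: clear pen cup, 70 mm diameter, 100 mm tall. Origin: centre of its underside.
Things that resemble listed ones, but are neither listed nor needed, are in the scene too. Leave any brown or purple look-alike of the column alone.

How it is judged:
On the way, in this order (a step that is already met when the one before it is completed fails the run):
1. the column lies settled and centred in the vee, with the fingers off it (x of column in the frame of fixture between -0.0025 and 0.0025 m and z of column in the frame of fixture below 0.0508 m and angle between the y axis of column and the y axis of fixture, either way round below 0.03 rad and linear speed of column below 0.01 m/s and contact force between the fingers and column below 0.1 N), for 0.3 s.
2. the clamp's pad presses on the column with 9 to 22 N (x of column in the frame of fixture between -0.0025 and 0.0025 m and z of column in the frame of fixture below 0.0508 m and angle between the y axis of column and the y axis of fixture, either way round below 0.03 rad and linear speed of column below 0.01 m/s and contact force between clamp and column between 9 and 22 N), for 0.2 s.
At the end, for the whole second after the job is handed in: The column lies at rest in the vee, its axis within 2.5 mm of the vee's middle, no more than 2 mm above its seat and within 0.03 rad of the vee's direction, and the clamp's pad still presses on it with 3 to 22 N (x of column in the frame of fixture between -0.0025 and 0.0025 m and z of column in the frame of fixture below 0.0508 m and angle between the y axis of column and the y axis of fixture, either way round below 0.03 rad and linear speed of column below 0.01 m/s and contact force between clamp and column between 3 and 22 N); the robot touches nothing.
It fails at once if the pad presses on the column with more than 22 N (contact force between clamp and column above 22 N).
It fails at once if the fingers push on the column with more than 15 N (contact force between the fingers and column above 15 N).
It fails at once if the column is lifted (its middle more than 15 mm above where it lies on the ledge) (z of column in the frame of fixture above 0.074 m).
It fails at once if a bystander is moved by more than 30 mm (distance of any of solvent_a, solvent_b, vial_rack, mouse, pen_cup from where it was at the start of the episode above 0.03 m).
It also fails if it takes over 59 s, if anything falls off the work surface, if the arm or the gripper's body presses on something with over 40 N, if the wrist force passes 120 N, or if a joint passes its speed limit or range.

ROBOT

A 6-joint arm with a two-finger parallel gripper is mounted at the origin on the work surface. World frame = base frame: x ahead of the robot, y to its left, z up, the work surface at z = 0. Lengths are in m, angles in rad, forces in N, time in s.
With the tool pointing down it reaches from about 0.35 to 0.975 m from the base axis. Payload 4.9 kg.
Tool frame: the origin (TCP) lies at the very end of the fingers, on their centre line; the grasp point (between the pads) lies 19 mm behind it; z points along the fingers, y is the direction in which the jaws open and shut (so a half turn about z gives the same grasp; the last joint's range is limited). The gripper opens to 85 mm and grips with 20 to 120 N. Pads are 22 mm wide; open, the fingers measure 114 mm over their backs; the gripper's body (76 mm by 85 mm) begins 54 mm behind the grasp point. The pads swing forward as they close: fully open they stand 13 mm farther back than shut.
Start: joints at [1.154, 0.053, 1.613, -0, 1.476, -0.119], TCP at [0.183, 0.597, 0.231] pointing down, gripper open.
Joint ranges: [-3.01, 3.01], [-1.01, 2.22], [0.06, 2.58], [-1.02, 4.17], [0.09, 2.62], [-3.14, 3.14]. Speed limits (rad/s): [2.57, 2.57, 3.14, 3.14, 3.14, 3.14].

INTERFACE

Orientations are given as a unit quaternion [w, x, y, z].
In Python, from plant import state, grab_frame, camera_model, job_done, search_frame, masks_of, place_of gives the robot as it stands.
- The arm moves only by the tool drive_tool, never from a script. Its argument "series" is a list of rows, each a list of 2 entries, a list of its own where there are three numbers: the shift along the world's x, y, z in m, then the turn, a rotation vector about the world's x, y, z in degrees. A call has 1 to 8 rows; each row is the pose to reach, as a shift and turn from the pose commanded when the call began; what a row does not reach only later rows make up. A row lasts 1/10 s, in which the tool goes at most 50 mm and 8.59 degrees, less where a joint would pass 70% of its speed; a pose out of reach is approached as far as the arm can. A call with a gripper value outside its range is refused whole. "fingers" is the closure, from -1 (fully open) to 1 (shut), so that 0 is half open, set as the call begins (left out, the last holds). The fingers move at their own pace and stop on an object; the grip force is fixed at half the most. Time passes only in rows, so rows that repeat a pose let the fingers close. It gives the time, the measured TCP pose, the force and the opening at its end, in the units of the state.
- state(): the state, without advancing time (a new reading comes with each control period).
- grab_frame(name): name is "scene" or "top" or "wrist"; returns the picture (420x560x3 uint8, red, green, blue); there is no depth.
- camera_model(name): a dict with "fovy" (degrees; the focal length in pixels is half the picture's height over the tangent of half this angle, whatever the lens; pixels are square), "cx", "cy" (the principal point, pixels), "rvec" (rotation vector, rad) and "tvec" (3), from world to camera coordinates, as OpenCV has them. Camera axes: x right, y down, z forward; pixel columns grow to the right and rows downward; lengths in m; the calibration is good to about 2 mm. A picture is of the moment at which its call begins: read the wrist's pose just before it. camera_model takes no time and is no camera call; for the wrist camera it gives the pose at the moment of the call.
- job_done(): hands the job in, once; it reports no verdict.
Trained networks look in the newest picture that a camera, given by its name, has taken for a name from the list of things; names that differ only in an ending like _2 or _b are one class to them, and where a whole thing is asked for, a point or a joint stands for the part that bears it (a point fixed in the world has none). Each returns a list of dicts, best first, with "confidence" (0 to 1); they miss things now and then, are a little off and sometimes report something else, mostly with a low value. They report only what shows in the picture. A call takes as long as a camera call. They do not tell look-alikes from the thing itself.
- search_frame(camera, name): "location" ([x, y, z] in m, in world coordinates, good to about 4 mm: the middle of the surface that is visible of it).
- masks_of(camera, name): "pixels" (420x560 bool, what is visible of it).
- place_of(camera, name): "location" ([x, y, z] in m, in world coordinates, good to about 4 mm: a listed point, or the origin of a listed thing).
The state is a dict: "time": time; "joint_pos": joint angles; "joint_vel": joint speeds; "joint_efforts": joint torques, N m; "tool_pos": TCP position; "tool_rot": TCP orientation; "contact_force": force on the tool from outside, world axes, zero at the start; "ft_torque": the same for the moment, N m; "gripper_width": opening from 0.0 (shut) to 1.0 (fully open).
Only numpy, scipy, OpenCV 4.12 (cv2) and the standard library are available. Lean on these libraries where they do the work, as an engineer would, in place of code of your own. Each camera call takes 0.05 s, during which the arm holds its last target.

## Working session

There is one attempt and no reset: what is moved stays moved. The work goes in short steps, Python scripts to look and compute and a tool call to move; the robot and the scene stay as the last step left them, time stands still between calls to the robot, and variables do not carry over. Pictures are saved under pics/ and viewed, and the job is handed in when it is done.

Besides the shell and the picture viewer there is one more tool, called after "Call:" by a JSON object that holds its "op" and its "data", one argument or row to a line. drive_tool: Moves the arm, as the interface text tells. Its arguments: {"type":"object","properties":{"series":{"type":"array","items":{"type":"array"}},"fingers":{"type":"number"}},"required":["series"]}

```bash
mkdir -p pics; ls; python3 - <<'E'
from plant import *
import cv2,numpy as np
s=state();print(s)
for c in ['scene','top','wrist']:
    f=grab_frame(c);cv2.imwrite(f'pics/{c}0.png',f[:,:,::-1]);m=camera_model(c);print(c,m)
    for n in ['fixture','ledge','seat','overhang_end','column','clamp','stem_foot']:
        print(n,[(np.round(d['location'],4).tolist(),round(d['confidence'],2)) for d in place_of(c,n)])
print(state()['time'])
E
```

```text
pics
{'time': 0.0, 'joint_pos': array([ 1.15400719e+00,  5.33599918e-02,  1.61428114e+00,  6.20759962e-06,
        1.47602710e+00, -1.18997948e-01]), 'joint_vel': array([ 0.00063324, -0.0009921 ,  0.00017732, -0.00039769, -0.0009333 ,
        0.00109961]), 'joint_efforts': array([ 3.26384707e-04, -3.93679440e+01, -3.70173347e+01, -2.06354298e-04,
        7.10527820e-03,  3.03032471e-05]), 'tool_pos': array([0.18312279, 0.59691739, 0.23006877]), 'tool_rot': array([-2.77683113e-04,  1.48346251e-01,  9.88934939e-01, -9.99954884e-04]), 'contact_force': array([0.00730969, 0.63010558, 0.14638734]), 'ft_torque': array([-0.01693246,  0.00052012,  0.04497775]), 'gripper_width': 1.0031858544415344}
scene {'fovy': 55.08188763528533, 'cx': 283.7863705903697, 'cy': 210.57529413998788, 'rvec': array([ 2.21917578,  1.16886223, -0.40942528]), 'tvec': array([-0.30895871, -0.2324275 ,  1.50486878])}
fixture [([0.6482, 0.011, 0.001], 0.82)]
ledge [([0.5758, 0.0332, 0.0499], 0.94)]
seat [([0.6488, 0.0093, 0.0508], 0.71)]
overhang_end [([0.6246, 0.0154, 0.1526], 0.88)]
column [([0.3256, -0.1391, 0.018], 
[... 259 characters left out ...]
3]), 'tvec': array([0.02445515, 0.53701557, 1.25069803])}
fixture [([0.646, 0.0068, 0.0003], 0.84)]
ledge [([0.5746, 0.0307, 0.0426], 0.98)]
seat [([0.6404, 0.004, 0.0498], 0.95)]
overhang_end [([0.6219, 0.0169, 0.154], 0.81)]
column [([0.3178, -0.1481, 0.0158], 0.66), ([0.5766, 0.0387, 0.0608], 0.63), ([0.3525, 0.1185, 0.0162], 0.57)]
clamp [([0.6442, 0.0113, 0.2246], 0.51)]
stem_foot []
wrist {'fovy': 69.71896569516795, 'cx': 277.43697893219615, 'cy': 208.7356914995889, 'rvec': array([-2.31007391, -1.70480607, -0.2780364 ]), 'tvec': array([-0.62512031, -0.03954525,  0.3800411 ])}
fixture []
ledge []
seat []
overhang_end []
column [([0.3529, 0.1136, 0.0185], 0.49)]
clamp []
stem_foot []
1.2
```

View pics/scene0.png

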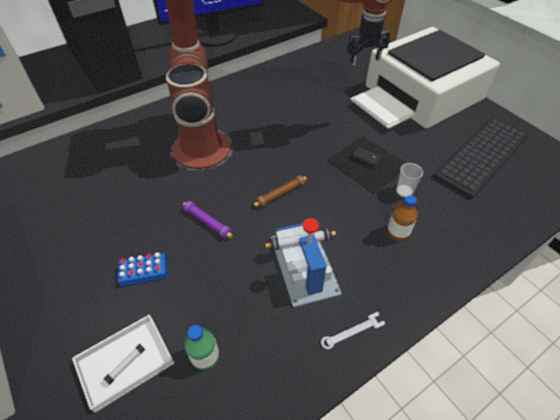

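View pics/top0.png

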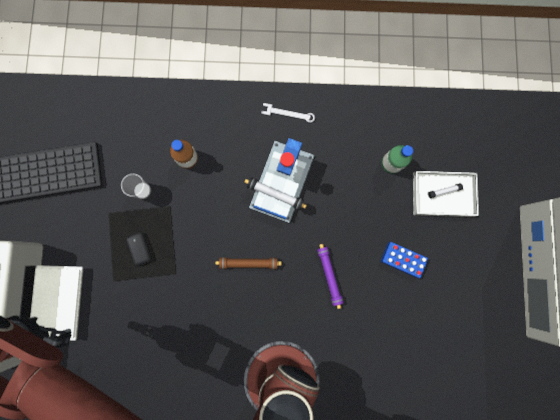

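View pics/wrist0.png

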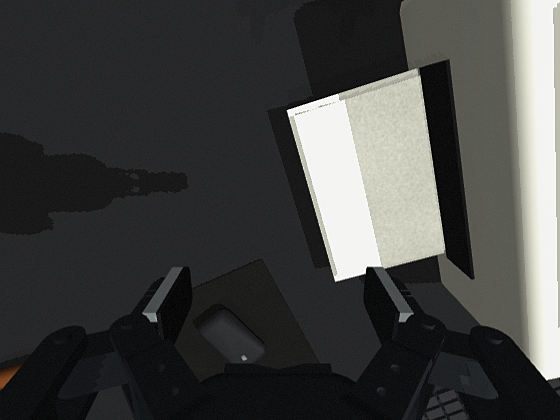

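The scene shows the steel column with brass ends on the ledge (scene px ~300,240; top px ~275,193). The brown one (top 249,264), the purple one (top 331,276) and the small vial in the tray (446,190) are look-alikes. I'll enlarge the fixture.

```bash
python3 - <<'E'
import cv2
t=cv2.imread('pics/top0.png')[130:230,230:330];cv2.imwrite('pics/topc.png',cv2.resize(t,None,fx=6,fy=6,interpolation=cv2.INTER_CUBIC))
t=cv2.imread('pics/scene0.png')[210:310,255:355];cv2.imwrite('pics/scenec.png',cv2.resize(t,None,fx=6,fy=6,interpolation=cv2.INTER_CUBIC))
E
```

```text
(no output)
```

View pics/topc.png

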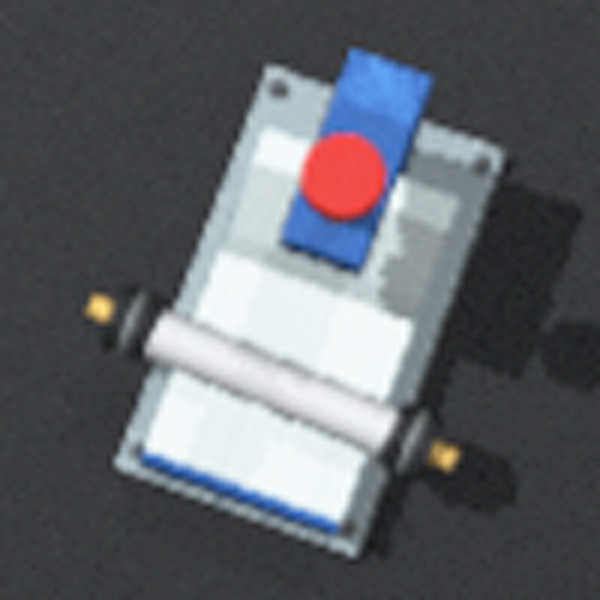

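View pics/scenec.png

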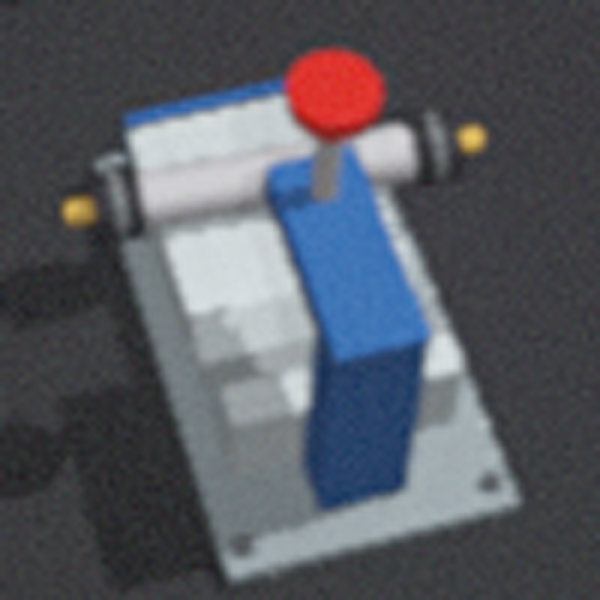

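```bash
cat > fit.py <<'E'
from plant import *
import cv2,numpy as np
from scipy.optimize import least_squares
K={}
def proj(c,P):
    m=K.setdefault(c,camera_model(c));f=210/np.tan(np.radians(m['fovy']/2))
    A=np.array([[f,0,m['cx']],[0,f,m['cy']],[0,0,1]])
    return cv2.projectPoints(np.array(P,float).reshape(-1,1,3),m['rvec'],m['tvec'],A,None)[0][:,0]
o=lambda u,off:(np.array(u)+.5)/6-.5+off
top=lambda *u:o(u,[230,130]); sc=lambda *u:o(u,[255,210])
obs=[('top',(100,70,12),top(270,66)),('top',(100,-70,12),top(507,152)),('top',(-140,-70,12),top(360,558)),('top',(-140,70,12),top(115,463)),
('scene',(100,70,12),sc(522,503)),('scene',(100,-70,12),sc(232,582)),('scene',(82,22,152),sc(428,333)),('scene',(82,-22,152),sc(335,360)),
('scene',(-136,-55,49),sc(125,115)),('top',(82,22,152),top(352,48)),('top',(82,-22,152),top(433,72)),('top',(-22,22,152),top(283,243)),('top',(-22,-22,152),top(358,268))]
def W(p,q):
    q=np.array(q)/1000;c,s=np.cos(p[2]),np.sin(p[2]);return [p[0]+c*q[0]-s*q[1],p[1]+s*q[0]+c*q[1],q[2]]
if __name__=='__main__':
    def r(p):return np.concatenate([proj(c,[W(p,q)])[0]-u for c,q,u in obs])
    s=least_squares(r,[.645,.008,-.35],loss='soft_l1');print(s.x,np.degrees(s.x[2]));print(r(s.x).reshape(-1,2).round(1).tolist())
    p=s.x
    # column: x centre, yaw rel, y shift in fixture frame
    ob2=[('top',1,top(88,303)),('top',-1,top(460,461)),('scene',-1,sc(62,212)),('scene',1,sc(488,137))]
    def r2(q):
        return np.concatenate([proj(c,[W(p,(q[0]-k*103*np.sin(q[2]),q[1]+k*103*np.cos(q[2]),59))])[0]-u for c,k,u in ob2])
    t=least_squares(r2,[-80,0,0]);print('col',t.x,r2(t.x).round(1))
    ob3=[('top',top(344,172)),('scene',sc(336,90))]
    r3=lambda q:np.concatenate([proj(c,[W(p,q)])[0]-u for c,u in ob3])
    t=least_squares(r3,[0,0,226]);print('knob',t.x,r3(t.x).round(1))
    print(state()['time'])
E
python3 fit.py
```

```text
[ 0.64499413  0.01016658 -0.32532735] -18.63988427224226
[[-0.3, -0.2], [-0.1, -0.1], [-0.3, -0.0], [-0.1, 0.8], [-0.3, -0.1], [-0.3, -0.5], [1.2, 0.6], [0.1, 0.3], [0.0, 0.5], [-0.0, -0.1], [0.4, 0.9], [-0.6, -0.5], [0.9, 0.5]]
col [-7.45685599e+01  4.83594385e+00 -5.94392614e-02] [ 0.6  0.3 -1.3  0.1  1.1  0.5 -1.4  0.6]
knob [  1.3623822    0.57541841 228.2594812 ] [ 0.  0.  0. -0.]
1.2
```

Fixture fit residuals are below 1.3 px. Origin is (0.645, 0.010) with yaw -18.6°, the column axis is at x≈-75, and the knob is at (1, 1, 228), all consistent with the description. Next I'll work out the approach.

```bash
cat > geo.py <<'E'
import numpy as np
from scipy.spatial.transform import Rotation as R
O=np.array([.645,.0102,0]);yaw=-.3253
F=R.from_euler('z',yaw)
def w(x,y,z):return O+F.apply(np.array([x,y,z])/1000)
def fx(P):return (F.inv().apply(np.array(P)-O)*1000)
def rt(q):return R.from_quat([q[1],q[2],q[3],q[0]])
def goal(t,flip=True): # tilt deg, tool x = -xf
    t=np.radians(t);zf=np.array([np.sin(t),0,-np.cos(t)]);y=np.array([0,1,0]);x=np.cross(y,zf)
    return F*R.from_matrix(np.array([x,y,zf]).T)
def shift(s,x,y,z,t):
    d=w(x,y,z)-s['tool_pos'];r=(goal(t)*rt(s['tool_rot']).inv()).as_rotvec(degrees=True);return d.round(4),r.round(2)
def show(s):
    print('t',s['time'],'tcpF',fx(s['tool_pos']).round(1),'fF',F.inv().apply(s['contact_force']).round(2),'g',round(s['gripper_width'],3),'err',(goal(25)*rt(s['tool_rot']).inv()).as_rotvec(degrees=True).round(2))
E
python3 - <<'E'
from plant import *;from geo import *
s=state();show(s);print(shift(s,-107,3,130,25),shift(s,-107,3,230,25))
m=camera_model('wrist');C=-R.from_rotvec(m['rvec']).inv().apply(m['tvec']);print('cam in tool',rt(s['tool_rot']).inv().apply(C-s['tool_pos']))
E
```

```text
t 1.2 tcpF [-625.1  408.9  231.3] fF [-0.29  1.14  0.6 ] g 0.994 err [ -7.66 -23.8   -1.55]
(array([ 0.3612, -0.5502, -0.1013]), array([ -7.66, -23.8 ,  -1.55])) (array([ 0.3612, -0.5502, -0.0013]), array([ -7.66, -23.8 ,  -1.55]))
cam in tool [ 0.08170978 -0.00033967 -0.14271951]
```

Call:
{"op": "drive_tool", "data": {
  "series": [
    [[0.02,-0.035,0.02],[0,0,0]],
    [[0.045,-0.07,0.03],[0,0,0]],
    [[0.07,-0.11,0.03],[-1,-3,0]],
    [[0.095,-0.15,0.03],[-2,-6,-0.5]],
    [[0.12,-0.19,0.03],[-3,-9,-0.7]],
    [[0.145,-0.23,0.03],[-4,-12,-0.9]],
    [[0.17,-0.27,0.03],[-5.2,-16,-1.1]],
    [[0.195,-0.31,0.03],[-6.4,-20,-1.3]]
  ],
  "fingers": -0.5
}}

```text
time: 2.0
tool_pos: [0.3793, 0.286, 0.2619]
tool_rot: [0.182, 0.157, 0.97, -0.029]
contact_force: [0.7, 0.7, -0.7]
gripper_width: 0.747
```

Call:
{"op": "drive_tool", "data": {
  "series": [
    [[0.025,-0.04,0],[-1.26,-3.8,-0.25]],
    [[0.05,-0.08,0],[-1.26,-3.8,-0.25]],
    [[0.075,-0.115,0],[-1.26,-3.8,-0.25]],
    [[0.1,-0.15,-0.01],[-1.26,-3.8,-0.25]],
    [[0.125,-0.185,-0.02],[-1.26,-3.8,-0.25]],
    [[0.145,-0.215,-0.03],[-1.26,-3.8,-0.25]],
    [[0.16,-0.235,-0.04],[-1.26,-3.8,-0.25]],
    [[0.166,-0.24,-0.05],[-1.26,-3.8,-0.25]]
  ]
}}

```text
time: 2.8
tool_pos: [0.5452, 0.0452, 0.2111]
tool_rot: [0.214, 0.16, 0.963, -0.035]
contact_force: [-0.6, 0.0, -0.2]
gripper_width: 0.749
```

```bash
python3 - <<'E'
from plant import *;from geo import *;import cv2
s=state();show(s);print(shift(s,-107,3,130,25),shift(s,-107,3,70,25))
f=grab_frame('wrist');cv2.imwrite('pics/w1.png',f[:,:,::-1])
f=grab_frame('scene');cv2.imwrite('pics/s1.png',cv2.resize(f[170:320,215:415,::-1],None,fx=4,fy=4,interpolation=cv2.INTER_CUBIC))
E
```

```text
t 2.8 tcpF [-105.8    1.3  211.1] fF [-0.62 -0.18 -0.18] g 0.749 err [0.01 0.02 0.19]
(array([-0.0006,  0.002 , -0.0811]), array([0.01, 0.02, 0.19])) (array([-0.0006,  0.002 , -0.1411]), array([0.01, 0.02, 0.19]))
```

View pics/w1.png

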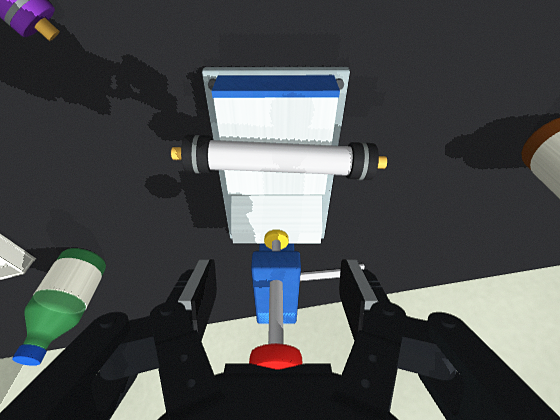

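View pics/s1.png

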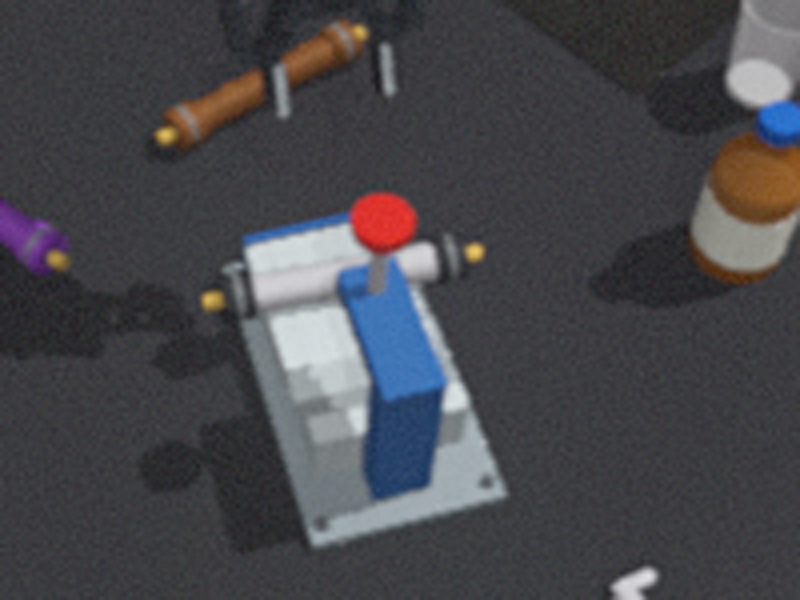

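The wrist view shows the rear strip (213..339, 76..96), the column (176..384, ~155) and the yellow pad (276,239). I'll check the fit against it.

```bash
python3 - <<'E'
from fit import *; from scipy.optimize import least_squares
p=[.645,.0102,-.3253]
for q in [(-136,-55,49),(-136,55,49),(-130,-55,45),(-130,55,45),(-140,-70,12),(-140,70,12)]: print(q,proj('wrist',[W(p,q)])[0].round(1))
ob=[(1,(386,162)),(-1,(171,154))]
r=lambda q:np.concatenate([proj('wrist',[W(p,(q[0]-k*103*np.sin(q[2]),q[1]+k*103*np.cos(q[2]),59))])[0]-u for k,u in ob])
t=least_squares(r,[-75,0,0]);print(t.x,r(t.x))
r=lambda q:np.array(proj('wrist',[W(p,(0,0,q[0]))])[0]-(276,242))
for z in (90,95,100,105,110,115):print(z,proj('wrist',[W(p,(0,0,z))])[0].round(1))
E
```

```text
(-136, -55, 49) [210.9  95. ]
(-136, 55, 49) [339.1  94.6]
(-130, -55, 45) [212.7  99.8]
(-130, 55, 45) [337.5  99.5]
(-140, -70, 12) [200.6  74.7]
(-140, 70, 12) [349.8  74.2]
[-7.85979375e+01  4.08442034e+00 -4.70105101e-02] [-0.80722134 -0.2789418   0.78949933 -0.18089949]
90 [275.8 236.3]
95 [275.8 239.9]
100 [275.8 243.5]
105 [275.8 247.2]
110 [275.8 251. ]
115 [275.8 254.9]
```

Call:
{"op": "drive_tool", "data": {
  "series": [
    [[-0.0015,0.0023,-0.03],[0,0,0.2]],
    [[-0.0015,0.0023,-0.065],[0,0,0.2]],
    [[-0.0015,0.0023,-0.1],[0,0,0.2]],
    [[-0.0015,0.0023,-0.125],[0,0,0.2]],
    [[-0.0015,0.0023,-0.14],[0,0,0.2]],
    [[-0.0015,0.0023,-0.145],[0,0,0.2]],
    [[-0.0015,0.0023,-0.145],[0,0,0.2]]
  ]
}}

```text
time: 3.6
tool_pos: [0.5425, 0.0508, 0.0661]
tool_rot: [0.213, 0.156, 0.964, -0.034]
contact_force: [-0.4, -0.3, 0.4]
gripper_width: 0.75
```

```bash
python3 - <<'E'
from plant import *;from geo import *;import cv2
s=state();show(s)
f=grab_frame('wrist');cv2.imwrite('pics/w2.png',f[:,:,::-1])
f=grab_frame('scene');cv2.imwrite('pics/s2.png',cv2.resize(f[200:300,250:350,::-1],None,fx=6,fy=6,interpolation=cv2.INTER_CUBIC))
E
```

```text
t 3.6 tcpF [-110.1    5.7   66.1] fF [-0.31 -0.44  0.35] g 0.75 err [-0.01 -0.04 -0.3 ]
```

View pics/w2.png

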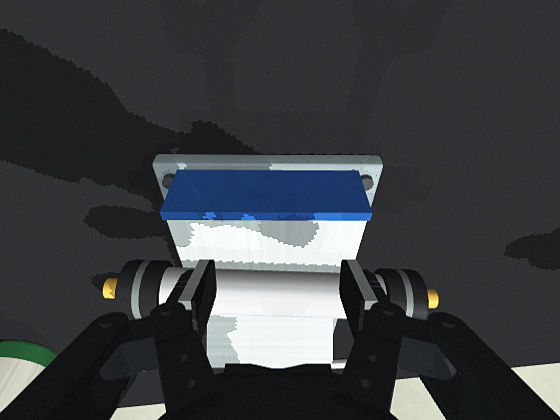

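View pics/s2.png

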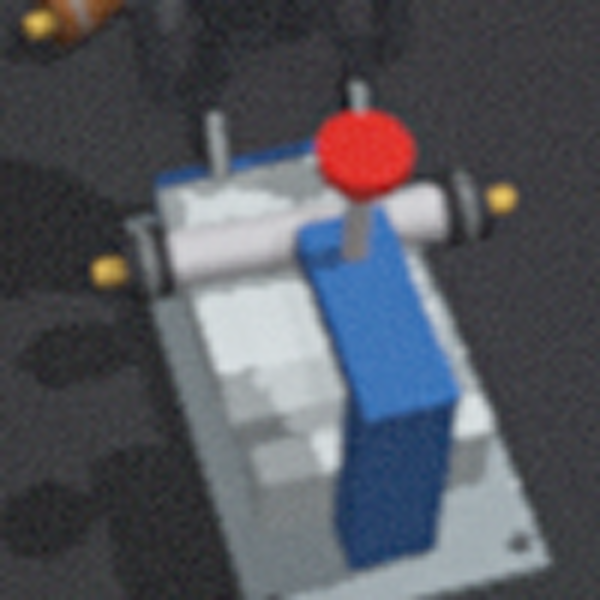

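The fingers stand between the strip and the column, so I'll go down in small steps to feel the ledge.

Call:
{"op": "drive_tool", "data": {
  "series": [
    [[0.0032,-0.0032,-0.006],[0,0,0]],
    [[0.0032,-0.0032,-0.011],[0,0,0]],
    [[0.0032,-0.0032,-0.013],[0,0,0]],
    [[0.0032,-0.0032,-0.014],[0,0,0]],
    [[0.0032,-0.0032,-0.015],[0,0,0]],
    [[0.0032,-0.0032,-0.015],[0,0,0]]
  ]
}}

```text
time: 4.3
tool_pos: [0.546, 0.0465, 0.0512]
tool_rot: [0.214, 0.156, 0.964, -0.035]
contact_force: [0.4, 0.8, 0.4]
gripper_width: 0.753
```

```bash
python3 - <<'E'
from plant import *;from geo import *
show(state())
E
```

```text
t 4.3 tcpF [-105.4    2.8   51.2] fF [0.11 0.89 0.45] g 0.753 err [-0.   -0.01 -0.21]
```

Call:
{"op": "drive_tool", "data": {
  "series": [
    [[0,0,-0.001],[0,0,0]],
    [[0,0,-0.001],[0,0,0]]
  ]
}}

```text
time: 4.5
tool_pos: [0.5461, 0.0466, 0.0503]
tool_rot: [0.214, 0.156, 0.964, -0.035]
contact_force: [-0.4, -0.3, 0.1]
gripper_width: 0.748
```

Call:
{"op": "drive_tool", "data": {
  "series": [
    [[0,0,-0.001],[0,0,0]],
    [[0,0,-0.001],[0,0,0]]
  ]
}}

```text
time: 4.7
tool_pos: [0.546, 0.0466, 0.0492]
tool_rot: [0.214, 0.156, 0.964, -0.035]
contact_force: [-0.3, -0.0, -0.4]
gripper_width: 0.749
```

Call:
{"op": "drive_tool", "data": {
  "series": [
    [[0,0,-0.001],[0,0,0]],
    [[0,0,-0.001],[0,0,0]]
  ]
}}

```text
time: 4.9
tool_pos: [0.546, 0.0466, 0.0481]
tool_rot: [0.214, 0.156, 0.964, -0.035]
contact_force: [0.6, -0.1, 0.1]
gripper_width: 0.749
```

Call:
{"op": "drive_tool", "data": {
  "series": [
    [[0,0,-0.001],[0,0,0]],
    [[0,0,-0.001],[0,0,0]]
  ]
}}

```text
time: 5.1
tool_pos: [0.546, 0.0466, 0.0471]
tool_rot: [0.214, 0.156, 0.964, -0.035]
contact_force: [-0.0, 0.3, -0.0]
gripper_width: 0.753
```

Call:
{"op": "drive_tool", "data": {
  "series": [
    [[0,0,-0.001],[0,0,0]],
    [[0,0,-0.001],[0,0,0]]
  ]
}}

```text
time: 5.3
tool_pos: [0.546, 0.0466, 0.0461]
tool_rot: [0.214, 0.156, 0.964, -0.035]
contact_force: [0.1, -0.1, 0.4]
gripper_width: 0.752
```

Call:
{"op": "drive_tool", "data": {
  "series": [
    [[0,0,-0.001],[0,0,0]],
    [[0,0,-0.001],[0,0,0]]
  ]
}}

```text
time: 5.5
tool_pos: [0.546, 0.0466, 0.0451]
tool_rot: [0.214, 0.156, 0.964, -0.035]
contact_force: [0.4, 0.6, 0.7]
gripper_width: 0.749
```

Call:
{"op": "drive_tool", "data": {
  "series": [
    [[0,0,-0.001],[0,0,0]],
    [[0,0,-0.001],[0,0,0]]
  ]
}}

```text
time: 5.7
tool_pos: [0.5459, 0.0466, 0.0441]
tool_rot: [0.214, 0.156, 0.964, -0.035]
contact_force: [0.3, -0.1, -0.4]
gripper_width: 0.748
```

Call:
{"op": "drive_tool", "data": {
  "series": [
    [[0,0,-0.001],[0,0,0]],
    [[0,0,-0.001],[0,0,0]]
  ]
}}

```text
time: 5.9
tool_pos: [0.546, 0.0466, 0.0431]
tool_rot: [0.214, 0.156, 0.964, -0.035]
contact_force: [-0.1, 0.1, 0.7]
gripper_width: 0.748
```

Call:
{"op": "drive_tool", "data": {
  "series": [
    [[0,0,-0.001],[0,0,0]],
    [[0,0,-0.001],[0,0,0]]
  ]
}}

```text
time: 6.1
tool_pos: [0.5463, 0.0466, 0.0427]
tool_rot: [0.214, 0.156, 0.964, -0.035]
contact_force: [-3.0, 0.2, 3.8]
gripper_width: 0.748
```

Call:
{"op": "drive_tool", "data": {
  "series": [
    [[0,0,-0.001],[0,0,0]],
    [[0,0,-0.001],[0,0,0]]
  ]
}}

```text
time: 6.3
tool_pos: [0.5464, 0.0466, 0.0425]
tool_rot: [0.214, 0.156, 0.964, -0.035]
contact_force: [-7.9, 0.3, 12.1]
gripper_width: 0.752
```

```bash
python3 - <<'E'
from plant import *;from geo import *;import cv2
s=state();show(s)
f=grab_frame('wrist');cv2.imwrite('pics/w3.png',cv2.resize(f[160:380,100:460,::-1],None,fx=2.2,fy=2.2,interpolation=cv2.INTER_CUBIC))
f=grab_frame('scene');cv2.imwrite('pics/s3.png',cv2.resize(f[200:280,255:355,::-1],None,fx=7,fy=7,interpolation=cv2.INTER_CUBIC))
E
```

```text
t 6.3 tcpF [-105.1    3.    42.5] fF [-7.54 -2.28 12.06] g 0.752 err [ 0.02  0.   -0.2 ]
```

View pics/w3.png

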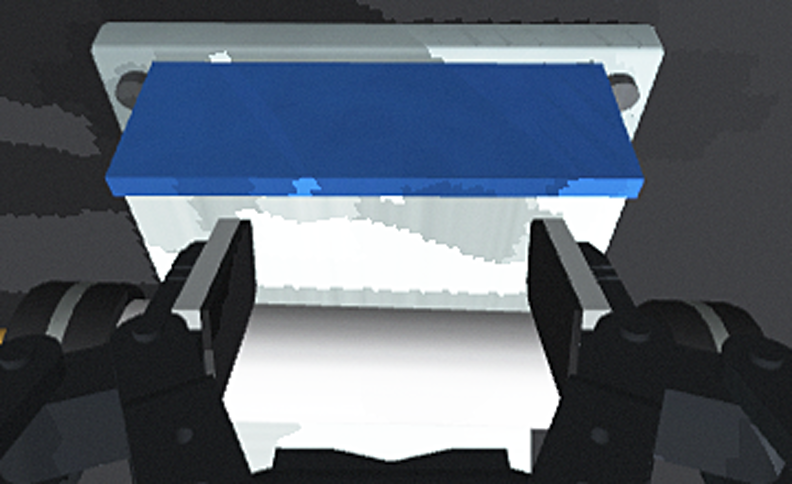

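View pics/s3.png

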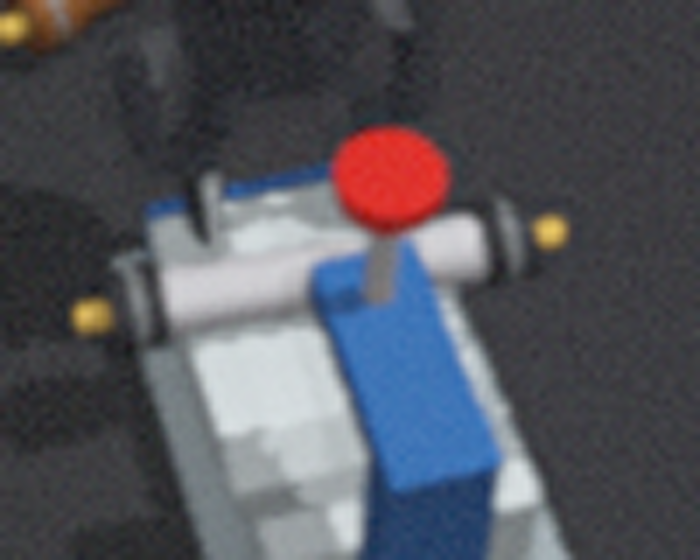

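The ledge is felt at TCP z≈42.8, so the fingertips sit ~7 mm behind the TCP at this opening. I'll raise slightly and start the push.

Call:
{"op": "drive_tool", "data": {
  "series": [
    [[0,0,0.0015],[0,0,0]],
    [[0,0,0.0028],[0,0,0.2]],
    [[0.0014,-0.0005,0.0028],[0,0,0.2]],
    [[0.0028,-0.001,0.0028],[0,0,0.2]],
    [[0.0043,-0.0014,0.0028],[0,0,0.2]],
    [[0.0057,-0.0019,0.0028],[0,0,0.2]],
    [[0.0071,-0.0024,0.0028],[0,0,0.2]],
    [[0.0071,-0.0024,0.0028],[0,0,0.2]]
  ]
}}

```text
time: 7.2
tool_pos: [0.5534, 0.0441, 0.0441]
tool_rot: [0.214, 0.155, 0.964, -0.034]
contact_force: [-0.1, -0.3, 0.5]
gripper_width: 0.753
```

Call:
{"op": "drive_tool", "data": {
  "series": [
    [[0.001,-0.0003,0],[0,0,0]],
    [[0.0019,-0.0006,0],[0,0,0]],
    [[0.0028,-0.001,0],[0,0,0]],
    [[0.0038,-0.0013,0],[0,0,0]]
  ]
}}

```text
time: 7.6
tool_pos: [0.557, 0.0428, 0.0441]
tool_rot: [0.214, 0.155, 0.964, -0.034]
contact_force: [0.5, 0.3, 0.3]
gripper_width: 0.75
```

Call:
{"op": "drive_tool", "data": {
  "series": [
    [[0.001,-0.0003,0],[0,0,0]],
    [[0.0019,-0.0006,0],[0,0,0]],
    [[0.0028,-0.001,0],[0,0,0]],
    [[0.0038,-0.0013,0],[0,0,0]]
  ]
}}

```text
time: 8.0
tool_pos: [0.5608, 0.0416, 0.0441]
tool_rot: [0.214, 0.155, 0.964, -0.034]
contact_force: [-0.3, -0.5, -0.2]
gripper_width: 0.751
```

```bash
python3 - <<'E'
from plant import *;from geo import *;import cv2
s=state();show(s)
f=grab_frame('wrist');cv2.imwrite('pics/w4.png',cv2.resize(f[160:380,100:460,::-1],None,fx=2.2,fy=2.2,interpolation=cv2.INTER_CUBIC))
E
```

```text
t 8.0 tcpF [-89.8   2.8  44.1] fF [-0.09 -0.61 -0.16] g 0.751 err [-0.    0.   -0.41]
```

View pics/w4.png

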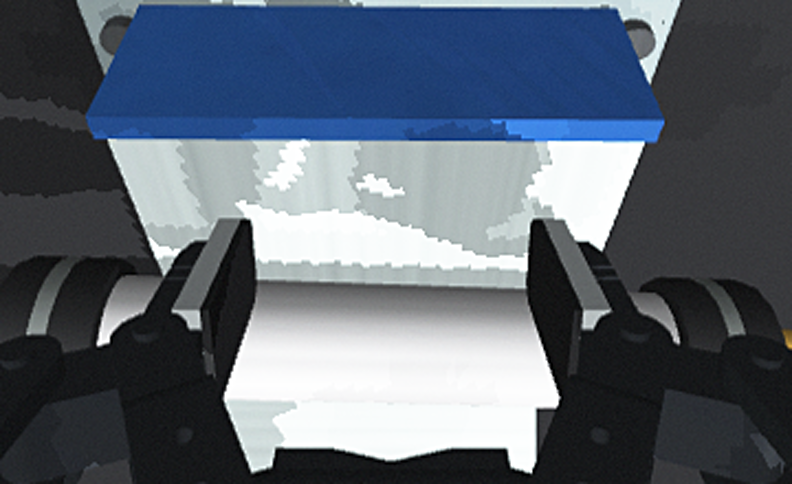

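Call:
{"op": "drive_tool", "data": {
  "series": [
    [[0.0011,-0.0004,0],[0,0,-0.2]],
    [[0.0023,-0.0008,0],[0,0,-0.4]],
    [[0.0034,-0.0012,0],[0,0,-0.4]],
    [[0.0046,-0.0015,0],[0,0,-0.4]],
    [[0.0057,-0.0019,0],[0,0,-0.4]],
    [[0.0068,-0.0023,0],[0,0,-0.4]],
    [[0.008,-0.0027,0],[0,0,-0.4]],
    [[0.0091,-0.0031,0],[0,0,-0.4]]
  ]
}}

```text
time: 8.85
tool_pos: [0.57, 0.0384, 0.0441]
tool_rot: [0.214, 0.158, 0.963, -0.035]
contact_force: [-0.4, 0.1, -0.2]
gripper_width: 0.749
```

```bash
python3 - <<'E'
from plant import *;from geo import *;import cv2
s=state();show(s)
f=grab_frame('top');cv2.imwrite('pics/t5.png',cv2.resize(f[130:230,230:330,::-1],None,fx=6,fy=6,interpolation=cv2.INTER_CUBIC))
f=grab_frame('scene');cv2.imwrite('pics/s5.png',cv2.resize(f[200:280,255:355,::-1],None,fx=7,fy=7,interpolation=cv2.INTER_CUBIC))
E
```

```text
t 8.85 tcpF [-80.1   2.8  44.1] fF [-0.39 -0.06 -0.16] g 0.749 err [-0.    0.01 -0.01]
```

View pics/t5.png

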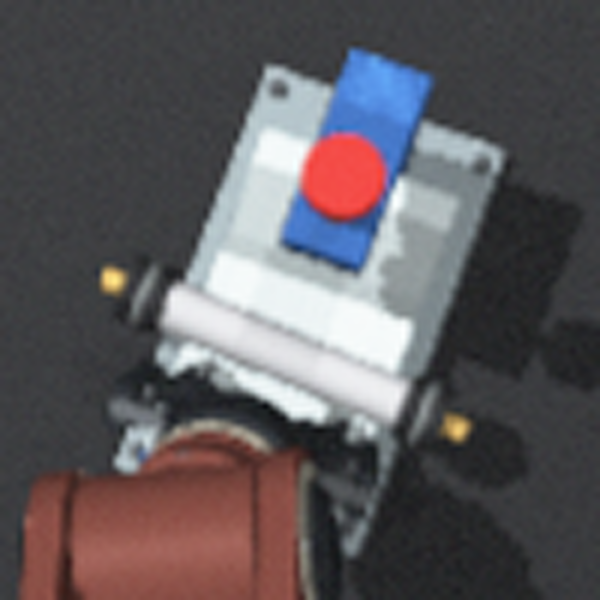

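View pics/s5.png

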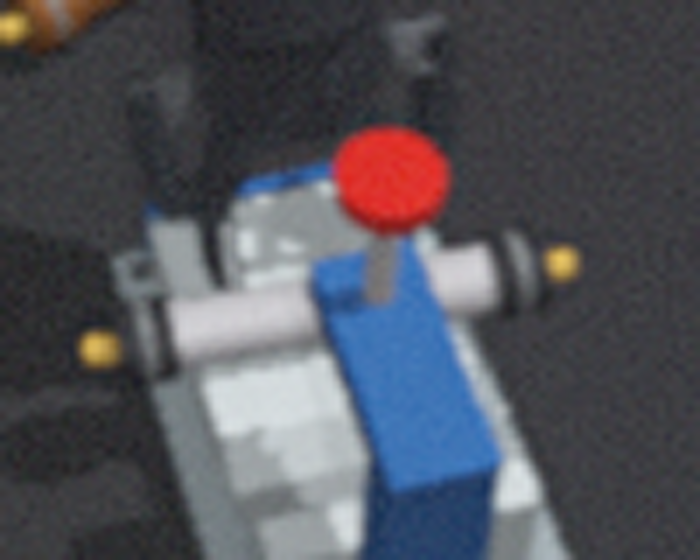

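The column rolls freely (brass ends at top crop (103,277) and (468,430)) and is moving along the ledge.

Call:
{"op": "drive_tool", "data": {
  "series": [
    [[0.0014,-0.0005,0],[0,0,0]],
    [[0.0028,-0.001,0],[0,0,0]],
    [[0.0043,-0.0014,0],[0,0,0]],
    [[0.0057,-0.0019,0],[0,0,0]],
    [[0.0071,-0.0024,0],[0,0,0]],
    [[0.0085,-0.0029,0],[0,0,0]],
    [[0.0099,-0.0034,0],[0,0,0]],
    [[0.0114,-0.0038,0],[0,0,0]]
  ]
}}

```text
time: 9.75
tool_pos: [0.5814, 0.0346, 0.0441]
tool_rot: [0.214, 0.158, 0.963, -0.035]
contact_force: [-0.2, 0.0, 0.3]
gripper_width: 0.752
```

Call:
{"op": "drive_tool", "data": {
  "series": [
    [[0.0014,-0.0005,0],[0,0,0]],
    [[0.0028,-0.001,0],[0,0,0]],
    [[0.0043,-0.0014,0],[0,0,0]],
    [[0.0057,-0.0019,0],[0,0,0]],
    [[0.0071,-0.0024,0],[0,0,0]],
    [[0.0085,-0.0029,0],[0,0,0]],
    [[0.0099,-0.0034,0],[0,0,0]],
    [[0.0114,-0.0038,0],[0,0,0]]
  ]
}}

```text
time: 10.55
tool_pos: [0.5927, 0.0308, 0.0441]
tool_rot: [0.214, 0.158, 0.963, -0.035]
contact_force: [-1.4, 1.0, -0.2]
gripper_width: 0.751
```

```bash
python3 - <<'E'
from plant import *;from geo import *;import cv2
s=state();show(s)
f=grab_frame('top');cv2.imwrite('pics/t6.png',cv2.resize(f[130:230,230:330,::-1],None,fx=6,fy=6,interpolation=cv2.INTER_CUBIC))
f=grab_frame('wrist');cv2.imwrite('pics/w6.png',f[:,:,::-1])
E
```

```text
t 10.55 tcpF [-56.1   2.8  44.1] fF [-1.62  0.5  -0.23] g 0.751 err [-0.   -0.   -0.01]
```

View pics/t6.png

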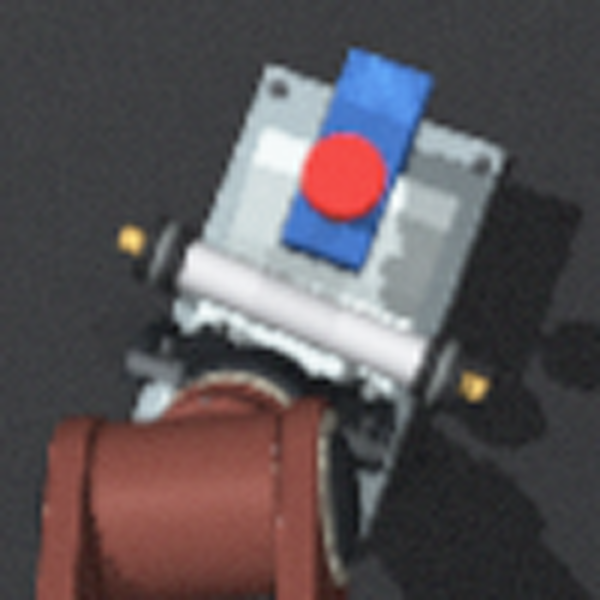

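View pics/w6.png

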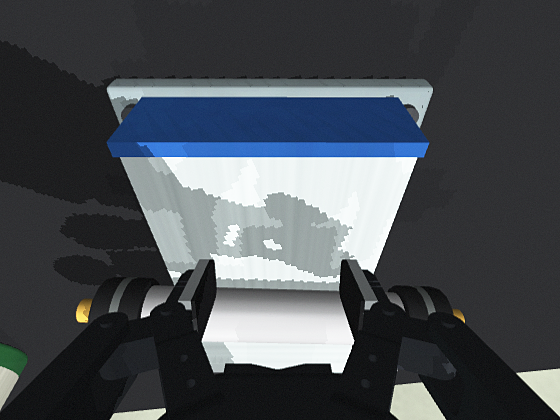

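```bash
cat > col.py <<'E'
from fit import *
p=[.645,.0102,-.3253]
def col(c,a,b,off,sc,z=59,x0=-40):
    ob=[(1,(np.array(a)+.5)/sc-.5+off),(-1,(np.array(b)+.5)/sc-.5+off)]
    r=lambda q:np.concatenate([proj(c,[W(p,(q[0]-k*103*np.sin(q[2]),q[1]+k*103*np.cos(q[2]),z))])[0]-u for k,u in ob])
    t=least_squares(r,[x0,0,0]);print(c,t.x.round(3),r(t.x).round(2))
E
python3 - <<'E'
from col import *
col('top',(120,236),(487,390),[230,130],6)
col('top',(102,275),(470,432),[230,130],6)
E
```

```text
top [-33.588   2.164  -0.047] [ 0.51  0.23 -0.51 -0.21]
top [-5.7089e+01  3.3310e+00 -5.2000e-02] [ 0.6   0.27 -0.6  -0.25]
```

```bash
python3 - <<'E'
from col import *
col('wrist',(466,316),(77,311),[0,0],1)
for q in [(-136,-55,49),(-136,55,49),(-130,-55,49),(-130,55,49),(-140,-70,12),(-140,70,12),(-16,-55,45),(-16,55,45)]: print(q,proj('wrist',[W(p,q)])[0].round(1))
E
```

```text
wrist [-3.8824e+01  5.7000e-01 -2.9000e-02] [-3.24 -2.99  3.15 -2.66]
(-136, -55, 49) [108.5 142.9]
(-136, 55, 49) [431.1 142.3]
(-130, -55, 49) [115.  157.7]
(-130, 55, 49) [425.2 157.2]
(-140, -70, 12) [104.8  88.1]
(-140, 70, 12) [437.4  87.6]
(-16, -55, 45) [185.4 308. ]
(-16, 55, 45) [361.6 307.7]
```

The wrist view has the strip exactly where the fit predicts. The column axis is at x≈-36 with a harmless yaw of about -0.04, because free rolling doesn't straighten it. I'll push on towards the edge.

Call:
{"op": "drive_tool", "data": {
  "series": [
    [[0.0014,-0.0005,0],[0,0,0]],
    [[0.0028,-0.001,0],[0,0,0]],
    [[0.0043,-0.0014,0],[0,0,0]],
    [[0.0057,-0.0019,0],[0,0,0]],
    [[0.0071,-0.0024,0],[0,0,0]],
    [[0.0085,-0.0029,0],[0,0,0]],
    [[0.0099,-0.0034,0],[0,0,0]],
    [[0.0114,-0.0038,0],[0,0,0]]
  ]
}}

```text
time: 11.45
tool_pos: [0.6042, 0.027, 0.0441]
tool_rot: [0.214, 0.158, 0.963, -0.035]
contact_force: [-0.7, 0.3, 0.5]
gripper_width: 0.75
```

Call:
{"op": "drive_tool", "data": {
  "series": [
    [[0.001,-0.0003,0],[0,0,0]],
    [[0.0019,-0.0006,0],[0,0,0]],
    [[0.0028,-0.001,0],[0,0,0]],
    [[0.0038,-0.0013,0],[0,0,0]]
  ]
}}

```text
time: 11.85
tool_pos: [0.6079, 0.0257, 0.0441]
tool_rot: [0.214, 0.158, 0.963, -0.035]
contact_force: [-0.6, -1.0, 0.6]
gripper_width: 0.752
```

```bash
python3 - <<'E'
from plant import *;from geo import *;import cv2
s=state();show(s)
f=grab_frame('top');cv2.imwrite('pics/t7.png',cv2.resize(f[130:230,230:330,::-1],None,fx=6,fy=6,interpolation=cv2.INTER_CUBIC))
f=grab_frame('scene');cv2.imwrite('pics/s7.png',cv2.resize(f[200:300,250:350,::-1],None,fx=6,fy=6,interpolation=cv2.INTER_CUBIC))
E
```

```text
t 11.85 tcpF [-40.1   2.9  44.1] fF [-0.24 -1.14  0.65] g 0.752 err [-0.   -0.   -0.01]
```

View pics/t7.png

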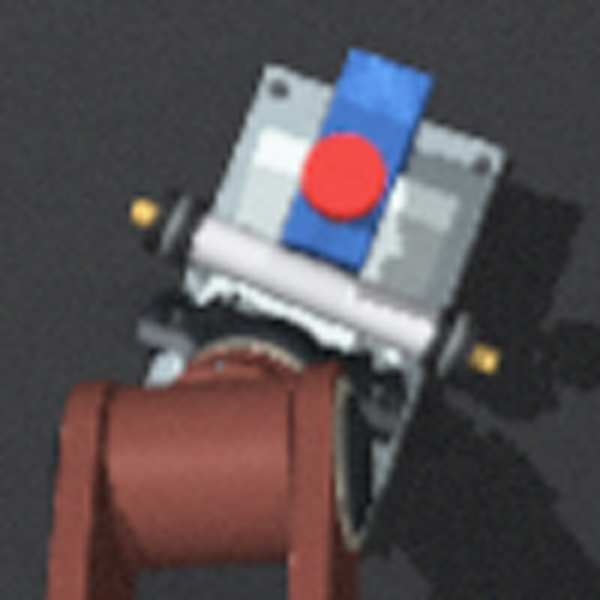

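View pics/s7.png

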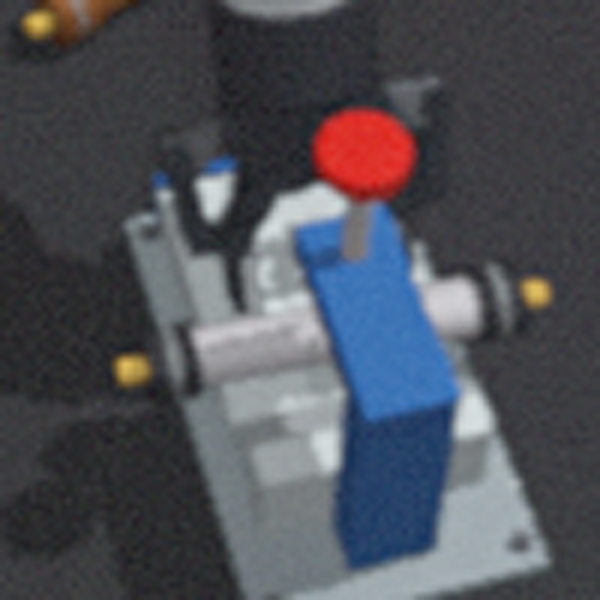

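```bash
python3 - <<'E'
from col import *
col('top',(132,209),(499,361),[230,130],6)
col('scene',(552,290),(116,370),[250,200],6)
E
```

```text
top [-17.295   1.402  -0.043] [ 0.5   0.22 -0.5  -0.21]
scene [-19.802   2.502  -0.067] [-1.08  0.39  1.05 -0.24]
```

Call:
{"op": "drive_tool", "data": {
  "series": [
    [[0.001,-0.0003,0],[0,0,0]],
    [[0.0019,-0.0006,0],[0,0,0]]
  ]
}}

```text
time: 12.15
tool_pos: [0.6098, 0.0251, 0.0441]
tool_rot: [0.214, 0.158, 0.963, -0.035]
contact_force: [0.0, -0.1, 0.1]
gripper_width: 0.75
```

Call:
{"op": "drive_tool", "data": {
  "series": [
    [[0.001,-0.0003,0],[0,0,0]],
    [[0.0019,-0.0006,0],[0,0,0]]
  ]
}}

```text
time: 12.35
tool_pos: [0.6118, 0.0246, 0.0441]
tool_rot: [0.214, 0.158, 0.963, -0.035]
contact_force: [-0.1, -0.6, -0.5]
gripper_width: 0.751
```

```bash
python3 - <<'E'
from plant import *;from geo import *;import cv2
s=state();show(s)
f=grab_frame('top');cv2.imwrite('pics/t8.png',cv2.resize(f[130:230,230:330,::-1],None,fx=6,fy=6,interpolation=cv2.INTER_CUBIC))
f=grab_frame('scene');cv2.imwrite('pics/s8.png',cv2.resize(f[200:300,250:350,::-1],None,fx=6,fy=6,interpolation=cv2.INTER_CUBIC))
E
```

```text
t 12.35 tcpF [-36.    3.   44.1] fF [ 0.1  -0.63 -0.54] g 0.751 err [-0.    0.01 -0.01]
```

View pics/t8.png

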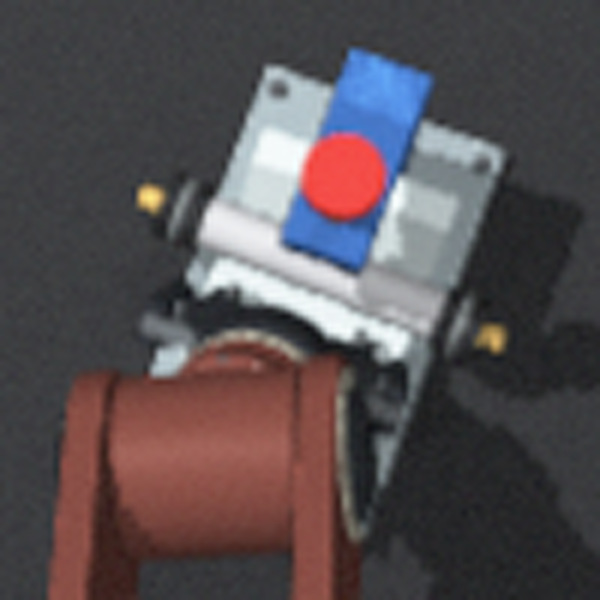

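View pics/s8.png

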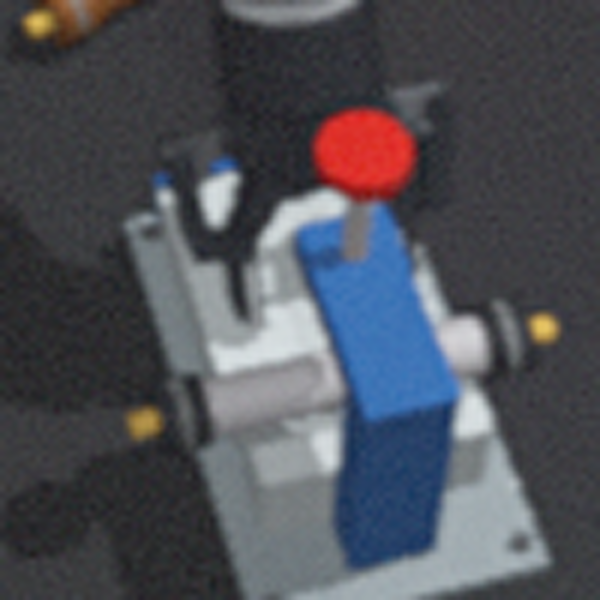

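The column has tipped in (scene brass ends now ~(545,327) and (145,424), well clear of the fingers). I'll back the fingers off.

Call:
{"op": "drive_tool", "data": {
  "series": [
    [[-0.0095,0.0032,0],[0,0,0]],
    [[-0.024,0.008,0],[0,0,0]],
    [[-0.045,0.015,0],[0,0,0]],
    [[-0.055,0.018,0.02],[0,0,0]],
    [[-0.06,0.02,0.06],[0,0,0]],
    [[-0.07,0.023,0.105],[0,0,0]],
    [[-0.08,0.026,0.15],[0,0,0]],
    [[-0.08,0.026,0.19],[0,0,0]]
  ]
}}

```text
time: 13.25
tool_pos: [0.5302, 0.0512, 0.2362]
tool_rot: [0.214, 0.158, 0.963, -0.035]
contact_force: [0.2, -0.1, 0.8]
gripper_width: 0.751
```

```bash
python3 - <<'E'
from plant import *;from geo import *;import cv2
s=state();show(s)
f=grab_frame('top');cv2.imwrite('pics/t9.png',cv2.resize(f[130:230,230:330,::-1],None,fx=6,fy=6,interpolation=cv2.INTER_CUBIC))
f=grab_frame('scene');cv2.imwrite('pics/s9.png',cv2.resize(f[200:300,250:350,::-1],None,fx=6,fy=6,interpolation=cv2.INTER_CUBIC))
f=grab_frame('wrist');cv2.imwrite('pics/w9.png',f[:,:,::-1])
E
```

```text
t 13.25 tcpF [-121.8    2.1  236.2] fF [ 0.24 -0.04  0.78] g 0.751 err [-0.01  0.07 -0.05]
```

View pics/t9.png

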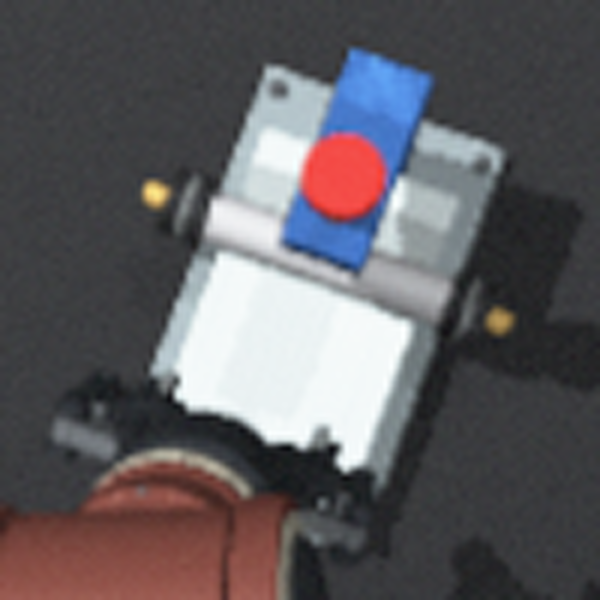

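View pics/s9.png

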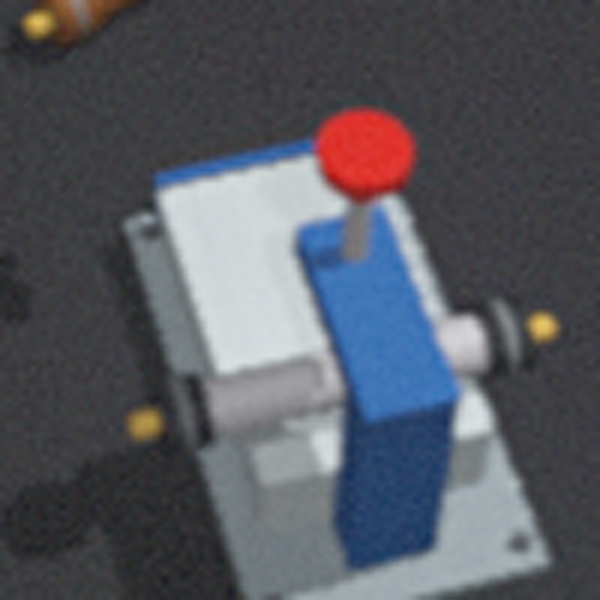

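View pics/w9.png

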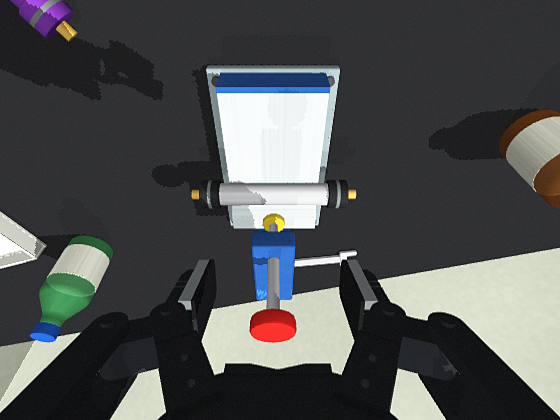

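```bash
python3 - <<'E'
from col import *
col('top',(142,188),(514,321),[230,130],6,z=49,x0=0)
col('scene',(560,325),(128,425),[250,200],6,z=49,x0=0)
col('wrist',(357,194),(190,194),[0,0],1,z=49,x0=0)
from geo import *
s=state();show(s);print(shift(s,0,0,270,0))
E
```

```text
top [2.627 1.171 0.007] [ 0.62  0.24 -0.62 -0.22]
scene [-0.712  2.042 -0.018] [-1.12  0.47  1.09 -0.31]
wrist [-7.407e+00 -1.589e+00 -5.000e-03] [-0.85 -0.21  0.84 -0.22]
t 13.4 tcpF [-119.1    2.8  239. ] fF [1.13 0.36 0.5 ] g 0.749 err [-0.02  0.47 -0.03]
(array([ 0.112 , -0.0407,  0.031 ]), array([7.970e+00, 2.416e+01, 1.000e-02]))
```

The column is seated: top and scene put the axis at x = +2.6/-0.7 mm and yaw at +0.007/-0.018. Next I'll shut the fingers, stand the tool upright and go over the knob.

Call:
{"op": "drive_tool", "data": {
  "series": [
    [[0.01,-0.003,0.015],[0.5,2,0]],
    [[0.025,-0.009,0.02],[2.5,8,0]],
    [[0.045,-0.016,0.02],[5,15,0]],
    [[0.07,-0.025,0.02],[7.5,22,0]],
    [[0.095,-0.034,0.02],[7.97,24.16,0]],
    [[0.112,-0.041,0.016],[7.97,24.16,0]],
    [[0.112,-0.041,0.011],[7.97,24.16,0]],
    [[0.112,-0.041,0.011],[7.97,24.16,0]]
  ],
  "fingers": 1
}}

```text
time: 14.2
tool_pos: [0.6419, 0.0099, 0.2417]
tool_rot: [-0.007, 0.162, 0.987, -0.001]
contact_force: [0.3, -0.4, -0.5]
gripper_width: 0.004
```

```bash
python3 - <<'E'
from plant import *;from geo import *;import cv2
s=state();show(s);print(shift(s,0,0,250,0))
f=grab_frame('top');cv2.imwrite('pics/t10.png',cv2.resize(f[130:230,230:330,::-1],None,fx=6,fy=6,interpolation=cv2.INTER_CUBIC))
f=grab_frame('scene');cv2.imwrite('pics/s10.png',cv2.resize(f[180:280,260:360,::-1],None,fx=6,fy=6,interpolation=cv2.INTER_CUBIC))
f=grab_frame('wrist');cv2.imwrite('pics/w10.png',f[:,:,::-1])
E
```

```text
t 14.2 tcpF [ -2.8  -1.3 241.7] fF [ 0.38 -0.31 -0.5 ] g 0.004 err [-8.020e+00 -2.449e+01  2.000e-02]
(array([0.0031, 0.0003, 0.0083]), array([-0.03, -0.8 , -0.03]))
```

View pics/s10.png

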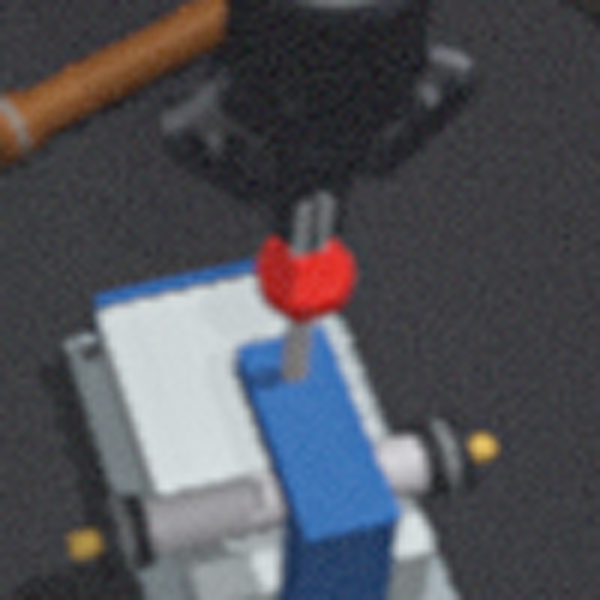

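View pics/w10.png

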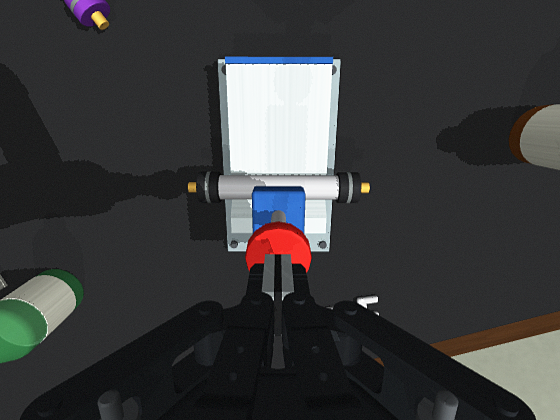

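Call:
{"op": "drive_tool", "data": {
  "series": [
    [[0.0005,0,-0.003],[0,0,0]],
    [[0.0005,0,-0.006],[0,0,0]],
    [[0.0005,0,-0.009],[0,0,0]],
    [[0.0005,0,-0.011],[0,0,0]],
    [[0.0005,0,-0.011],[0,0,0]]
  ]
}}

```text
time: 14.85
tool_pos: [0.6439, 0.0096, 0.2335]
tool_rot: [-0.004, 0.162, 0.987, -0.001]
contact_force: [0.6, -0.7, -0.4]
gripper_width: -0.002
```

```bash
python3 - <<'E'
from plant import *;from geo import *
s=state();show(s);print(shift(s,0,0,220,0))
E
```

```text
t 14.85 tcpF [ -0.9  -0.9 233.5] fF [ 0.83 -0.46 -0.35] g -0.002 err [-7.980e+00 -2.421e+01 -1.000e-02]
(array([ 0.0011,  0.0006, -0.0135]), array([ 0.  , -0.51, -0.04]))
```

Call:
{"op": "drive_tool", "data": {
  "series": [
    [[0.001,0,-0.0015],[0,0,0]],
    [[0.001,0,-0.003],[0,0,0]],
    [[0.001,0,-0.0045],[0,0,0]],
    [[0.001,0,-0.0045],[0,0,0]]
  ]
}}

```text
time: 15.25
tool_pos: [0.645, 0.0096, 0.2292]
tool_rot: [-0.004, 0.162, 0.987, -0.001]
contact_force: [0.2, 0.2, -0.6]
gripper_width: 0.001
```

Call:
{"op": "drive_tool", "data": {
  "series": [
    [[0,0,-0.001],[0,0,0]],
    [[0,0,-0.002],[0,0,0]],
    [[0,0,-0.003],[0,0,0]]
  ]
}}

```text
time: 15.55
tool_pos: [0.6453, 0.0096, 0.2272]
tool_rot: [-0.004, 0.162, 0.987, -0.001]
contact_force: [-1.9, -0.3, 3.1]
gripper_width: -0.001
```

Call:
{"op": "drive_tool", "data": {
  "series": [
    [[0,0,-0.001],[0,0,0]],
    [[0,0,-0.002],[0,0,0]],
    [[0,0,-0.003],[0,0,0]]
  ]
}}

```text
time: 15.85
tool_pos: [0.6453, 0.0096, 0.224]
tool_rot: [-0.004, 0.162, 0.987, -0.001]
contact_force: [-1.6, -0.1, 3.3]
gripper_width: -0.003
```

Knob met at z≈228 and it slides at ~3.3 N. Pad contact can't come before knob z≈197, so I'll lower to ~204.

Call:
{"op": "drive_tool", "data": {
  "series": [
    [[0,0,-0.0025],[0,0,0]],
    [[0,0,-0.005],[0,0,0]],
    [[0,0,-0.0075],[0,0,0]],
    [[0,0,-0.01],[0,0,0]],
    [[0,0,-0.0125],[0,0,0]],
    [[0,0,-0.015],[0,0,0]],
    [[0,0,-0.0175],[0,0,0]],
    [[0,0,-0.0195],[0,0,0]]
  ]
}}

```text
time: 16.65
tool_pos: [0.6453, 0.0096, 0.2039]
tool_rot: [-0.004, 0.162, 0.987, -0.001]
contact_force: [0.4, -0.0, 4.1]
gripper_width: 0.002
```

Call:
{"op": "drive_tool", "data": {
  "series": [
    [[0,0,-0.001],[0,0,0]],
    [[0,0,-0.002],[0,0,0]],
    [[0,0,-0.003],[0,0,0]],
    [[0,0,-0.004],[0,0,0]]
  ]
}}

```text
time: 17.05
tool_pos: [0.6453, 0.0096, 0.2001]
tool_rot: [-0.004, 0.162, 0.987, -0.001]
contact_force: [-0.4, -0.2, 3.3]
gripper_width: 0.002
```

```bash
python3 - <<'E'
from plant import *;from geo import *;import cv2
s=state();show(s)
f=grab_frame('scene');cv2.imwrite('pics/s11.png',cv2.resize(f[180:280,260:360,::-1],None,fx=6,fy=6,interpolation=cv2.INTER_CUBIC))
f=grab_frame('wrist');cv2.imwrite('pics/w11.png',f[:,:,::-1])
E
```

```text
t 17.05 tcpF [  0.4  -0.5 200.1] fF [-0.3  -0.3   3.28] g 0.002 err [-7.970e+00 -2.414e+01 -1.000e-02]
```

View pics/s11.png

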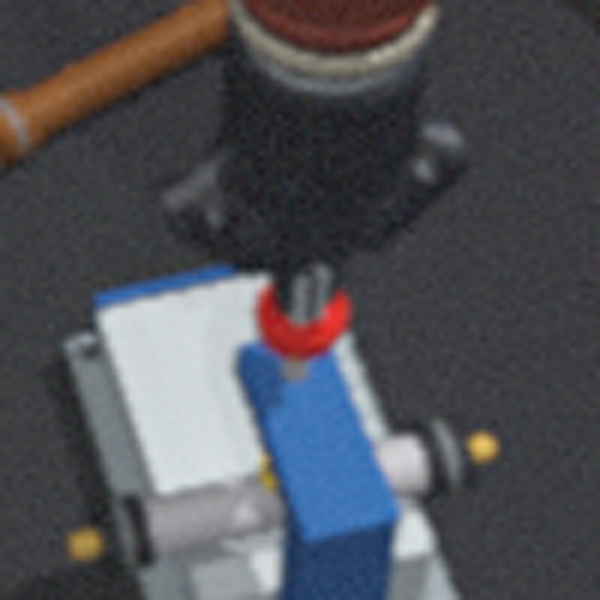

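The knob is going straight down under the fingers, the column (brass ends at (483,446) and (85,543)) hasn't moved, and the yellow pad shows just above it. From here I'll use fine steps.

Call:
{"op": "drive_tool", "data": {
  "series": [
    [[0,0,-0.0007],[0,0,0]],
    [[0,0,-0.0014],[0,0,0]]
  ]
}}

```text
time: 17.35
tool_pos: [0.6453, 0.0096, 0.1988]
tool_rot: [-0.004, 0.162, 0.987, -0.001]
contact_force: [-0.9, 0.0, 3.3]
gripper_width: -0.002
```

Call:
{"op": "drive_tool", "data": {
  "series": [
    [[0,0,-0.0005],[0,0,0]],
    [[0,0,-0.001],[0,0,0]]
  ]
}}

```text
time: 17.55
tool_pos: [0.6452, 0.0096, 0.1977]
tool_rot: [-0.004, 0.162, 0.987, -0.001]
contact_force: [0.1, 1.4, 3.3]
gripper_width: -0.003
```

Call:
{"op": "drive_tool", "data": {
  "series": [
    [[0,0,-0.0005],[0,0,0]],
    [[0,0,-0.001],[0,0,0]]
  ]
}}

```text
time: 17.75
tool_pos: [0.6452, 0.0096, 0.1967]
tool_rot: [-0.004, 0.162, 0.987, -0.001]
contact_force: [0.0, 0.2, 3.3]
gripper_width: 0.001
```

Call:
{"op": "drive_tool", "data": {
  "series": [
    [[0,0,-0.0005],[0,0,0]],
    [[0,0,-0.001],[0,0,0]]
  ]
}}

```text
time: 17.95
tool_pos: [0.6453, 0.0095, 0.1957]
tool_rot: [-0.004, 0.162, 0.987, -0.001]
contact_force: [0.5, -0.3, 3.5]
gripper_width: -0.003
```

Call:
{"op": "drive_tool", "data": {
  "series": [
    [[0,0,-0.0005],[0,0,0]],
    [[0,0,-0.001],[0,0,0]]
  ]
}}

```text
time: 18.15
tool_pos: [0.6453, 0.0096, 0.1951]
tool_rot: [-0.004, 0.162, 0.987, -0.001]
contact_force: [-0.9, 0.4, 6.4]
gripper_width: -0.003
```

Call:
{"op": "drive_tool", "data": {
  "series": [
    [[0,0,-0.0005],[0,0,0]],
    [[0,0,-0.001],[0,0,0]]
  ]
}}

```text
time: 18.35
tool_pos: [0.6453, 0.0096, 0.1948]
tool_rot: [-0.004, 0.162, 0.987, -0.001]
contact_force: [-2.6, 0.3, 8.6]
gripper_width: -0.0
```

The pad bears on the column (force rising, 8.6 N push). I'll go on to about 18.5 N of push.

Call:
{"op": "drive_tool", "data": {
  "series": [
    [[0,0,-0.0005],[0,0,0]],
    [[0,0,-0.001],[0,0,0]],
    [[0,0,-0.001],[0,0,0]]
  ]
}}

```text
time: 18.65
tool_pos: [0.6453, 0.0096, 0.1945]
tool_rot: [-0.004, 0.162, 0.987, -0.001]
contact_force: [-3.2, -0.4, 8.4]
gripper_width: -0.003
```

Call:
{"op": "drive_tool", "data": {
  "series": [
    [[0,0,-0.0005],[0,0,0]],
    [[0,0,-0.0005],[0,0,0]]
  ]
}}

```text
time: 18.85
tool_pos: [0.6453, 0.0096, 0.1943]
tool_rot: [-0.004, 0.161, 0.987, -0.001]
contact_force: [-4.1, -0.1, 10.7]
gripper_width: 0.004
```

Call:
{"op": "drive_tool", "data": {
  "series": [
    [[0,0,-0.0005],[0,0,0]],
    [[0,0,-0.0005],[0,0,0]],
    [[0,0,-0.0005],[0,0,0]]
  ]
}}

```text
time: 19.15
tool_pos: [0.6453, 0.0096, 0.1941]
tool_rot: [-0.004, 0.162, 0.987, -0.001]
contact_force: [-4.5, 0.7, 11.1]
gripper_width: 0.003
```

```bash
python3 - <<'E'
from plant import *;from geo import *
s=state();show(s)
grab_frame('wrist');s=state();show(s);grab_frame('wrist');s=state();show(s)
E
```

```text
t 19.15 tcpF [  0.5  -0.5 194.1] fF [-4.46 -0.74 11.14] g 0.003 err [-7.960e+00 -2.412e+01 -1.000e-02]
t 19.2 tcpF [  0.5  -0.5 194.1] fF [-3.9  -1.7  11.29] g -0.003 err [-7.960e+00 -2.412e+01 -1.000e-02]
t 19.25 tcpF [  0.5  -0.5 194.1] fF [-4.53 -1.49 10.95] g 0.005 err [-7.960e+00 -2.412e+01 -1.000e-02]
```

Call:
{"op": "drive_tool", "data": {
  "series": [
    [[0,0,-0.0005],[0,0,0]],
    [[0,0,-0.001],[0,0,0]],
    [[0,0,-0.001],[0,0,0]]
  ]
}}

```text
time: 19.55
tool_pos: [0.6453, 0.0096, 0.1938]
tool_rot: [-0.004, 0.161, 0.987, -0.001]
contact_force: [-5.5, -0.6, 13.9]
gripper_width: 0.004
```

Call:
{"op": "drive_tool", "data": {
  "series": [
    [[0,0,-0.0005],[0,0,0]],
    [[0,0,-0.001],[0,0,0]],
    [[0,0,-0.001],[0,0,0]]
  ]
}}

```text
time: 19.85
tool_pos: [0.6453, 0.0096, 0.1935]
tool_rot: [-0.004, 0.161, 0.987, -0.001]
contact_force: [-7.5, 0.7, 15.7]
gripper_width: -0.002
```

Call:
{"op": "drive_tool", "data": {
  "series": [
    [[-0.0004,0,-0.0003],[0,0,0]],
    [[-0.0006,0,-0.0006],[0,0,0]],
    [[-0.0006,0,-0.0006],[0,0,0]]
  ]
}}

```text
time: 20.15
tool_pos: [0.6453, 0.0096, 0.1935]
tool_rot: [-0.003, 0.161, 0.987, -0.001]
contact_force: [-6.5, 1.0, 15.9]
gripper_width: 0.004
```

Call:
{"op": "drive_tool", "data": {
  "series": [
    [[-0.0003,0,-0.0004],[0,0,0]],
    [[-0.0006,0,-0.0008],[0,0,0]],
    [[-0.0006,0,-0.0008],[0,0,0]]
  ]
}}

```text
time: 20.45
tool_pos: [0.6453, 0.0096, 0.1933]
tool_rot: [-0.002, 0.161, 0.987, -0.001]
contact_force: [-5.2, 0.6, 16.8]
gripper_width: 0.003
```

```bash
python3 - <<'E'
from plant import *;from geo import *
show(state());grab_frame('wrist');show(state())
E
```

```text
t 20.45 tcpF [  0.5  -0.5 193.3] fF [-5.1  -1.11 16.84] g 0.003 err [ -7.95 -23.9   -0.03]
t 20.5 tcpF [  0.5  -0.5 193.3] fF [-4.6  -0.74 17.03] g -0.001 err [ -7.95 -23.9   -0.03]
```

Call:
{"op": "drive_tool", "data": {
  "series": [
    [[-0.0002,0,-0.0003],[0,0,0]],
    [[-0.0003,0,-0.0006],[0,0,0]],
    [[-0.0003,0,-0.0006],[0,0,0]],
    [[-0.0003,0,-0.0006],[0,0,0]]
  ]
}}

```text
time: 20.9
tool_pos: [0.6453, 0.0096, 0.1931]
tool_rot: [-0.001, 0.162, 0.987, -0.001]
contact_force: [-4.7, 1.0, 18.7]
gripper_width: -0.003
```

Push is 18.7 N, so the pad force is ≈15 N. Letting go straight up.

Call:
{"op": "drive_tool", "data": {
  "series": [
    [[0,0,0],[0,0,0]],
    [[0,0,0.002],[0,0,0]],
    [[0,0,0.004],[0,0,0]],
    [[0,0,0.007],[0,0,0]],
    [[0,0,0.012],[0,0,0]],
    [[0,0,0.03],[0,0,0]],
    [[0,0,0.06],[0,0,0]],
    [[0,0,0.09],[0,0,0]]
  ]
}}

```text
time: 21.7
tool_pos: [0.6431, 0.0096, 0.2784]
tool_rot: [-0.005, 0.162, 0.987, -0.001]
contact_force: [0.9, 0.4, 0.4]
gripper_width: 0.001
```

Call:
{"op": "drive_tool", "data": {
  "series": [
    [[-0.03,0.03,0.01],[0,0,0]],
    [[-0.07,0.06,0.01],[0,0,0]],
    [[-0.11,0.09,0.01],[0,0,0]],
    [[-0.15,0.12,0.01],[0,0,0]],
    [[-0.18,0.14,0.01],[0,0,0]],
    [[-0.19,0.15,0.01],[0,0,0]],
    [[-0.19,0.15,0.01],[0,0,0]]
  ]
}}

```text
time: 22.4
tool_pos: [0.4531, 0.1604, 0.2886]
tool_rot: [-0.003, 0.16, 0.987, -0.001]
contact_force: [1.4, 0.0, 0.4]
gripper_width: 0.004
```

```bash
python3 - <<'E'
from plant import *;from geo import *;import cv2
s=state();show(s);print(np.abs(s['joint_vel']).max())
f=grab_frame('top');cv2.imwrite('pics/t12f.png',f[:,:,::-1]);cv2.imwrite('pics/t12.png',cv2.resize(f[130:230,230:330,::-1],None,fx=6,fy=6,interpolation=cv2.INTER_CUBIC))
f=grab_frame('scene');cv2.imwrite('pics/s12.png',cv2.resize(f[200:300,250:350,::-1],None,fx=6,fy=6,interpolation=cv2.INTER_CUBIC))
for c in ('top','scene'):print([(np.round(d['location'],4),d['confidence']) for d in place_of(c,'clamp')])
E
```

```text
t 22.4 tcpF [-229.9   81.   288.6] fF [1.34 0.49 0.37] g 0.004 err [ -7.95 -24.07  -0.15]
0.04285231713927878
[(array([0.6965, 0.329 , 0.0018]), 0.47), (array([0.6452, 0.0107, 0.1901]), 0.42)]
[(array([0.6417, 0.0107, 0.1924]), 0.76)]
```

View pics/t12.png

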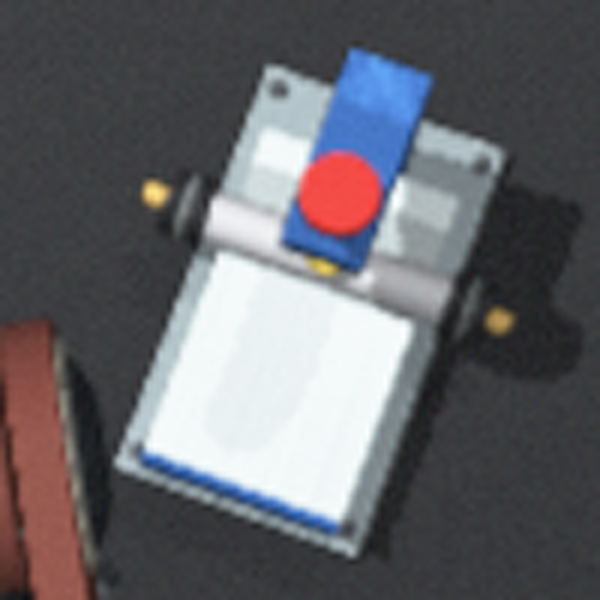

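View pics/s12.png

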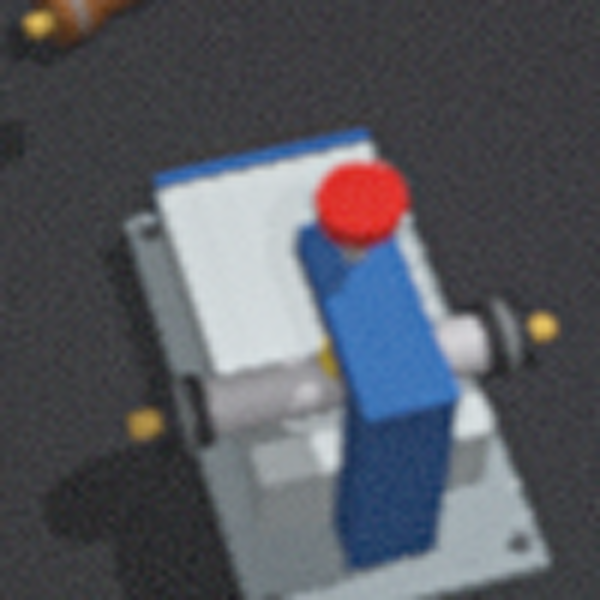

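```bash
python3 - <<'E'
from col import *
t=lambda u,off:(np.array(u)+.5)/6-.5+off
ob=[('top',t((340,194),[230,130])),('scene',t((362,199),[250,200]))]
r=lambda q:np.concatenate([proj(c,[W(p,q)])[0]-u for c,u in ob])
x=least_squares(r,[0,0,193]);print('knob',x.x)
col('top',(142,188),(514,321),[230,130],6,z=49,x0=0)
col('scene',(560,325),(128,425),[250,200],6,z=49,x0=0)
print(state()['contact_force']);job_done()
E
```

```text
knob [  0.21712302   0.75437463 192.05213698]
top [2.627 1.171 0.007] [ 0.62  0.24 -0.62 -0.22]
scene [-0.712  2.042 -0.018] [-1.12  0.47  1.09 -0.31]
[ 0.23640167 -0.52839943 -0.17255157]
the job is handed in; nothing more can be done
```

The column is seated and clamped in the vee. I handed the job in about 23 s into the 59 s limit; no verdict was reported.

I rolled the column along the ledge with the tilted, part-open fingers; no push reading exceeded 2 N. It tipped into the vee and I backed the fingers off. I then pressed the knob down with the shut fingers to 18.7 N. Sliding friction was about 3.4 N, so the pad force was about 15 N. After that I lifted straight off and moved clear.

**Last checks:**
- **Clamp:** the knob stayed where I left it. It measures z ≈ 192 mm, against 193 mm at release.
- **Column:** it did not move during clamping. Yaw was within ±0.02 rad.
- **Disagreement:** the two fixed cameras put the column's x at +2.6 mm (top) and -0.7 mm (scene). That is about the calibration error, but the top reading alone is just outside the 2.5 mm limit. A wrist-camera reading gave -7 mm; I discounted it because the arm was still settling.
- **Not checked:** I could not measure the pad force remaining after release. I did not re-measure the bystanders; my path kept clear of them and no unexpected contact force showed.

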